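Pin a sample carousel in line and load it

TASK

By its black top handle, turn the sample carousel so that its one empty tube station faces the pointed loading tongue on the base. Then take the steel tapered pin from its stand and drive it fully home through the carousel's lug hole and the bore of the base's index block, so that it draws the sprung carousel into line, and leave it there. Finally stand the loose tube upright in the empty station, leaving the other things on the bench as they are.

Things in the scene. Friction and masses are not known exactly. Their poses are not given: they have to be found in the camera images.
- carousel_base: fixed grey base of the sample carousel: round foot 160 mm across; origin on the worktop under the nominal turning axis, z up. Its -x axis runs along the loading tongue, a pointed bar 30 mm wide, 10 mm high. At bearing 135 deg from its x axis (midway between -x and +y), 118 mm from the axis, stands the index block, 56 x 50 x 40 mm high, with a vertical bore
- loading_mark (a point): top of the small stud near the point of the loading tongue, 122 mm from the axis along the base's -x, 26 mm above the worktop
- index_bore (a point): centre of the mouth of the through bore, 20 mm diameter, in the top face of the fixed index block, 40 mm above the worktop; z up
- carousel (a joint): angle of the turning plate (rad), growing anticlockwise seen from above. 0 = empty station exactly along the loading tongue, its lug hole at the bearing of the index block. Range -0.6 to 2.2; starts between 0.5 and 1.5, so turn it clockwise. Friction 0.06 N m; it stays where it is left
- spindle (a joint): float of the turning plate on its sprung spindle (m): how far its axis stands from the base's axis, horizontally, directly away from the index bore. Range -0.002 to 0.004. A light spring (1.5 N there, 2.7 N when in line) holds it at 0.004; 0 = in line. Turning does not cure it: only the driven pin holds it in line
- plate_center (a point): centre of the top face of the aluminium turning plate, 52 mm above the worktop. Plate 192 mm across, 10 mm thick. Four tube stations 68 mm from its axis at 90 deg steps; three hold 50 ml tubes clipped in for good (tops 166 mm above the worktop). Midway between stations four square lugs, 46 mm wide, reach 146 mm from the axis, each with a 20 mm hole 118 mm out. Turns with the plate
- turn_handle (a point): centre of the black bar handle on top of the carousel's central column: bar 56 mm long, 18 mm thick, 34 mm high (163 to 197 mm above the worktop), this point 187 mm above the worktop. x axis = along the bar, which points at the empty station (-x side) and turns with the plate
- empty_station (a point): centre of the floor of the empty tube station, 52 mm above the worktop: a white collar, inside diameter 34 mm, outside 42 mm, rim 14 mm above this floor. Turns with the plate
- index_hole (a point): centre, on the plate's top face, of the 20 mm lug hole that belongs over the index bore: the lug that follows the empty station 45 deg clockwise seen from above. Turns with the plate
- pin_stand: fixed grey block 64 x 64 x 60 mm high, origin under its centre, with a 21 mm vertical hole in which the pin hangs by its collar. A tall monitor stands 0.1 to 0.2 m behind it and to its right (as seen from the robot): keep wide gripper bodies off it. Its face runs about 70 deg from +x towards +y
- taper_pin: steel tapered pin, 0.22 kg, upright, tip down. Origin on its axis at its collar's underside, z up. Collar 34 mm diameter, 6 mm thick; above it a square handle 20 x 20 mm (faces along body x, y) from 6 to 86 mm, small button to 90 mm. Below: shank 18 mm diameter for 24 mm, then 24 mm of taper to a 5 mm tip. Collar starts on the stand (60 mm up); fully home it rests on the carousel's lug (52 mm up)
- pin_tip (a point): tip of the pin, 48 mm below the collar's underside
- sample_tube: the loose 50 ml screw-cap tube standing on the worktop: 114 mm tall, body 28 mm diameter up to 100 mm, cap 32 mm diameter above that; origin at the centre of its underside, z up
- timer: bystander: white bench timer 67 x 63 x 20 mm on the worktop, to be left alone
- petri_dish: bystander: flat round dish 60 mm across, 15 mm high, to be left alone
- swab_jar: bystander: white jar 56 mm across, 92 mm high, to be left alone
- chamber_case: bystander: black case 34 x 85 x 14 mm, to be left alone
Mind the look-alikes: they are no part of the job. Leave any orange or red look-alike of the sample_tube alone.

How it is judged:
By the outcome, as a careful person would: the job done as asked, in the order asked, and still so for the second after the job is handed in, with the robot touching nothing.
It also fails if it takes over 72 s, if anything falls off the work surface, if the arm or the gripper's body presses on something with over 40 N, if the wrist force passes 120 N, or if a joint passes its speed limit or range.

ROBOT

A 6-joint arm with a two-finger parallel gripper is mounted at the origin on a cart in front of the work surface, level with it; the furniture and walls round the work are solid. World frame = base frame: x ahead of the robot, y to its left, z up, the work surface at z = 0. Lengths are in mm, angles in degrees, forces in N, time in s.
With the tool pointing down it reaches from about 300 to 775 mm from the base axis. Payload 14.6 kg.
Tool frame: the origin (TCP) lies between the finger pads; the fingertips stand 8 mm ahead of it and the grasp point (between the pads) lies 11 mm behind it; z points along the fingers, y is the line along which they close (so a half turn about z gives the same grasp; the last joint's range is limited). The gripper opens to 94 mm and grips with 3 to 60 N. Pads are 16 mm wide; open, the fingers measure 119 mm over their backs; the gripper's body (75 mm by 177 mm) begins 78 mm behind the grasp point.
Start: joints at [-67.013, 17.183, 87.147, -0, 75.671, -3.816], TCP at [248, -490.902, 173.846] pointing down, gripper open.
Joint ranges: [-173.82, 173.82], [-45.26, 126.66], [13.44, 144.39], [-59.66, 239.66], [0, 175.72], [-146.38, 146.38]. Speed limits (degrees/s): [127.2, 127.2, 147.25, 180, 180, 180].

INTERFACE

Orientations are given as a 3x3 rotation matrix whose columns are the frame's x, y, z axes.
In Python, from station import r gives the robot as it stands. The module is installed in compiled form; this text tells all that it offers. Calls block until the motion is done:
- r.move_to(position, orientation): joint-space move of the TCP to a pose.
- r.servo_line(position, velocity=150, orientation=None, stop_force=None): straight line of the TCP; orientation=None keeps the orientation; velocity is the mean speed in mm/s. With stop_force (N) it stops when the force on the tool has changed by that much, and returns True; else False.
- r.move_joints(angles): joint-space move.
- r.command_gripper(opening, effort=None): finger opening in mm; effort is the grip in N (None keeps the last); returns when the fingers have stopped.
- r.sleep(seconds).
- r.ik(position, orientation): joint angles nearest the present ones, or None.
- r.get_image(name): name is "scene" or "top"; returns a dict with "image" (420x560x3 uint8, red, green, blue), "intrinsics" (3x3 intrinsics, pixels), "R" (3x3) and "t" (3): a world point X has camera coordinates R X + t. Camera axes: x right, y down, z forward; pixel columns grow to the right and rows downward; lengths in mm; the calibration is good to about 2 mm. A picture is of the moment at which its call begins. There is no depth.
A pose or a line that the arm cannot do raises r.IKError and nothing moves.
- r.finish_job(): hands the job in; it is judged then, once.
Trained networks look in the newest picture that a camera, given by its name, has taken for a name from the list of things; names that differ only in an ending like _2 or _b are one class to them, and where a whole thing is asked for, a point or a joint stands for the part that bears it (a point fixed in the world has none). Each returns a list of dicts, best first, with "score" (0 to 1); they miss things now and then, are a little off and sometimes report something else, mostly with a low value. They report only what shows in the picture. A call takes as long as a camera call. They do not tell look-alikes from the thing itself.
- r.look_for(camera, thing): "point" ([column, row] as shares, 0 to 1, of the picture: columns of its width, rows of its height, amid what is visible of it).
Readings, each from a call of its own:
- r.current_time_s(): time.
- r.current_joint_positions(): joint angles.
- r.current_joint_velocities(): joint speeds.
- r.current_tau(): joint torques, N m.
- r.current_ee_pos(): TCP position.
- r.current_tool_rot(): TCP orientation.
- r.current_wrist_force(): force on the tool from outside, world axes, zero at the start.
- r.current_moment(): the same for the moment, N m.
- r.current_grip_width(): finger opening in mm.
- r.current_gripper_force(): force on a finger pad.
Only numpy, scipy, OpenCV 4.12 (cv2) and the standard library are available. Lean on these libraries where they do the work, as an engineer would, in place of code of your own. Each camera call takes 0.05 s, during which the arm holds its last target. There are 200 camera calls.

## Working session

There is one attempt and no reset: what is moved stays moved. The work goes in short steps, each a Python script; the robot and the scene stay as the last script left them, time stands still between calls to the robot, and variables do not carry over. Pictures are saved under pics/ and viewed, at most 13 in all, crops included, and the job is handed in when it is done.

```bash
mkdir -p pics; cat > h.py <<'E'
import numpy as np, cv2
from station import r
def ray(d,px):
    v=np.linalg.inv(d["intrinsics"])@np.array([px[0],px[1],1.])
    return -d["R"].T@d["t"], d["R"].T@v
def atz(d,px,z):
    c,v=ray(d,px); return c+v*(z-c[2])/v[2]
def proj(d,X):
    p=d["intrinsics"]@(d["R"]@np.asarray(X,float)+d["t"]); return p[:2]/p[2]
def tri(d1,p1,d2,p2):
    A=np.zeros((3,3));b=np.zeros(3);L=[]
    for d,p in((d1,p1),(d2,p2)):
        c,v=ray(d,p);v=v/np.linalg.norm(v);M=np.eye(3)-np.outer(v,v);A+=M;b+=M@c;L.append((M,c))
    X=np.linalg.solve(A,b);return X,max(np.linalg.norm(M@(X-c)) for M,c in L)
def down(a):  # tool down, finger-closing y axis at bearing a (deg)
    a=np.radians(a);y=np.array([np.cos(a),np.sin(a),0]);z=np.array([0,0,-1.]);return np.column_stack([np.cross(y,z),y,z])
E
python3 - <<'E'
from h import *
D={}
for c in("scene","top"):
    d=r.get_image(c);D[c]=d
    cv2.imwrite(f"pics/{c}0.png",cv2.resize(d["image"][:,:,::-1],(800,600),interpolation=cv2.INTER_CUBIC))
    print(c,np.round(-d["R"].T@d["t"]),np.round(d["R"][2],2))
H=dict(loading_mark=26,index_bore=40,plate_center=52,turn_handle=187,empty_station=52,index_hole=52,pin_stand=40,taper_pin=105,pin_tip=12,sample_tube=57,carousel_base=0,timer=10,petri_dish=8,swab_jar=46,chamber_case=7)
for n,z in H.items():
    for c in D:
        for o in r.look_for(c,n)[:3]:
            p=np.array(o["point"])*[560,420]
            print(n,c,round(o["score"],2),np.round(p*800/560),np.round(atz(D[c],p,z)))
print(r.current_time_s(),np.round(r.current_tool_rot(),2))
E
```

```text
scene [-469.  645. 1021.] [ 0.65 -0.45 -0.61]
top [ 370.  -23. 1583.] [ 0.07  0.01 -1.  ]
loading_mark scene 0.94 [293. 333.] [633. 156.  26.]
loading_mark top 0.6 [321. 231.] [618. 173.  26.]
index_bore scene 0.74 [291. 334.] [616. 167.  40.]
index_bore top 0.87 [324. 232.] [613. 165.  40.]
plate_center scene 0.83 [294. 328.] [616. 159.  52.]
plate_center top 0.87 [327. 224.] [630. 156.  52.]
turn_handle scene 0.62 [288. 327.] [474. 235. 187.]
turn_handle top 0.56 [328. 225.] [604. 137. 187.]
empty_station scene 0.64 [286. 323.] [641. 165.  52.]
empty_station top 0.95 [322. 227.] [623. 168.  52.]
empty_station top 0.39 [524. 328.] [ 385. -288.   52.]
index_hole scene 0.93 [289. 326.] [628. 165.  52.]
index_hole scene 0.22 [542. 320.] [ 348. -277.   52.]
index_hole scene 0.19 [290. 331.] [612. 171.  52.]
index_hole top 0.92 [328. 227.] [622. 153.  52.]
pin_stand scene 0.81 [413. 363.] [404.  12.  40.]
pin_stand top 0.76 [401. 317.] [414. -11.  40.]
pin_stand top 0.63 [327. 230.] [618. 156.  40.]
pin_stand top 0.31 [339. 334.] [378. 131.  40.]
taper_pin scene 0.49 [424. 327.] [418. -2
[... 518 characters left out ...]
e top 0.89 [321. 236.] [610. 176.   0.]
timer scene 0.88 [369. 411.] [369. 138.  10.]
timer top 0.89 [340. 339.] [368. 133.  10.]
timer top 0.71 [411. 315.] [421. -32.  10.]
timer top 0.22 [323. 235.] [612. 169.  10.]
petri_dish top 0.75 [484. 326.] [ 393. -203.    8.]
swab_jar scene 0.68 [543. 322.] [ 347. -279.   46.]
swab_jar top 0.8 [523. 329.] [ 383. -287.   46.]
swab_jar top 0.55 [327. 229.] [619. 156.  46.]
chamber_case scene 0.75 [563. 323.] [ 354. -350.    7.]
chamber_case scene 0.7 [295. 333.] [653. 143.   7.]
chamber_case scene 0.56 [287. 322.] [695. 139.   7.]
chamber_case top 0.71 [554. 339.] [ 359. -363.    7.]
1.6 [[ 0.89  0.45  0.  ]
 [ 0.45 -0.89 -0.  ]
 [ 0.    0.   -1.  ]]
```

```bash
python3 - <<'E'
from h import *
t=r.get_image("top")["image"][:,:,::-1]; s=r.get_image("scene")["image"][:,:,::-1]
# top crop: cols 150..310, rows 90..250 x5 ; scene cols 130..330 rows 150..310
cv2.imwrite("pics/topc.png",cv2.resize(t[120:260,145:305],None,fx=5,fy=4.2857*1,interpolation=cv2.INTER_CUBIC) if 0 else cv2.resize(t[115:235,155:315],(800,600),interpolation=cv2.INTER_CUBIC))
cv2.imwrite("pics/scec.png",cv2.resize(s[180:315,150:330],(800,600),interpolation=cv2.INTER_CUBIC))
E
```

```text
(no output)
```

View pics/topc.png

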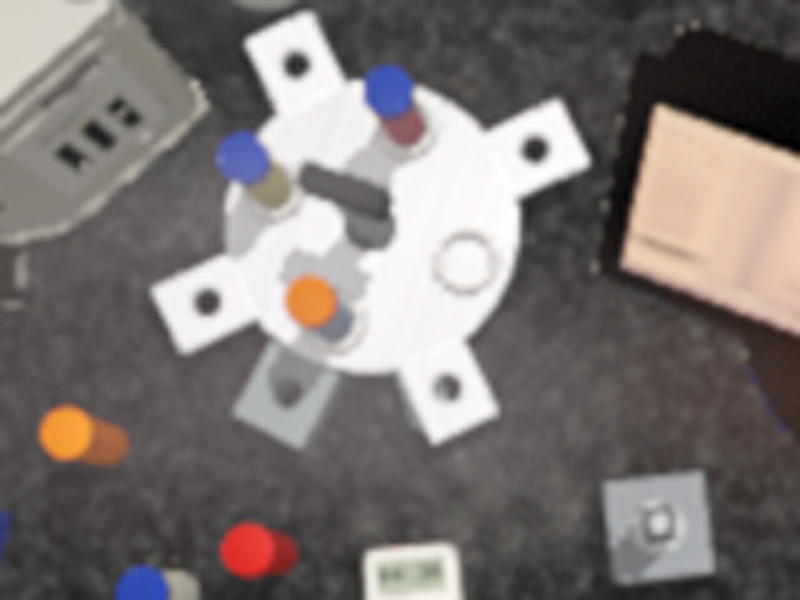

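View pics/scec.png

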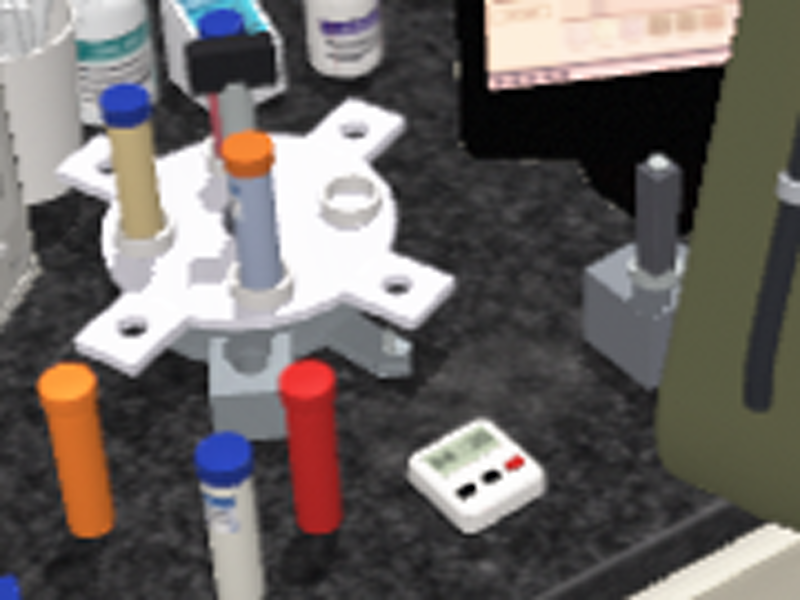

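View pics/scene0.png

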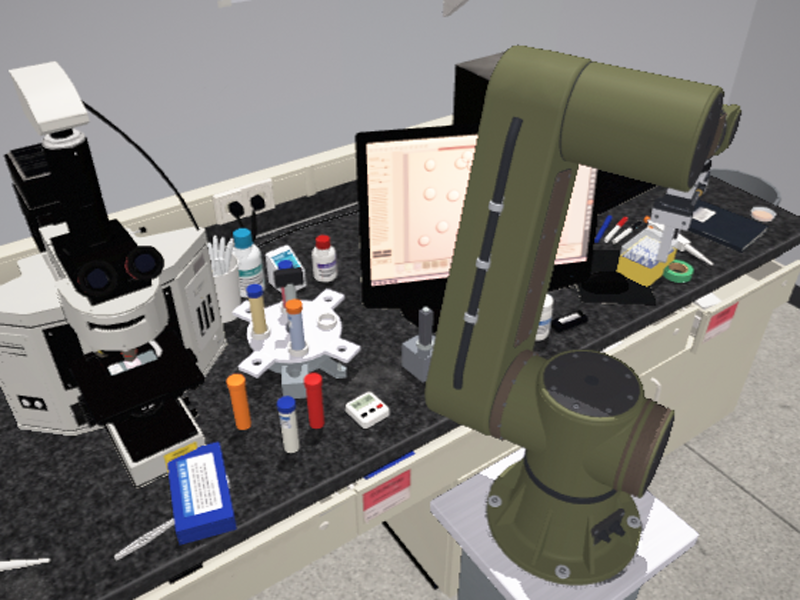

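```bash
cat > m.py <<'E'
from h import *
from scipy.optimize import least_squares
T=r.get_image("top");S=r.get_image("scene")
def blob(d,c,w,f,up=8):
    c=np.round(c).astype(int);im=d["image"][c[1]-w:c[1]+w+1,c[0]-w:c[0]+w+1].astype(np.float32)
    m=np.clip(f(im),0,None);yy,xx=np.mgrid[-w:w+1,-w:w+1]
    return c+np.array([(m*xx).sum(),(m*yy).sum()])/m.sum()
def dark(im): # soft darkness vs white surround
    g=im.min(2);hi=np.percentile(g,85);return (hi-g)-0.35*(hi-g.min())
def tp(x,y):return np.array([x/5+155-.4,y/5+115-.4])
def sp(x,y):return np.array([x*180/800+150-.4,y*135/600+180-.4])
E
python3 - <<'E'
from m import *
ht=[blob(T,tp(*p),4,dark) for p in[(448,387),(535,149),(296,66),(206,302)]]
hs=[blob(S,sp(*p),4,dark) for p in[(397,285),(353,130),(110,160),(132,326)]]
for a,b in zip(ht,hs):
    X,e=tri(T,a,S,b);print(np.round(a,1),np.round(b,1),np.round(X,1),round(e,1),np.round(atz(T,a,52),1),np.round(atz(S,b,52),1))
def fit(use):
    def res(q):
        o=[]
        for k in range(4):
            a=q[2]+k*np.pi/2;X=[q[0]+118*np.cos(a),q[1]+118*np.sin(a),52]
            if'T'in use:o+=list(proj(T,X)-ht[k])
            if'S'in use:o+=list(proj(S,X)-hs[k])
        return o
    # order k: index lug, then anticlockwise
    s=least_squares(res,[622,155,-2.0],loss='soft_l1');return s
for u in("T","S","TS"):
    s=fit(u);print(u,np.round(s.x[:2],1),round(np.degrees(s.x[2]),2),np.round(s.fun,1))
# other points
for n,a,b in[("pinbutton",(659,523),(657,162)),("bore",(288,388),None),("stationrim",(466,262),(351,200)),("tubecap",(143,585),(225,450)),("handle",(345,190),(230,60)),("bluetubeTop",(243,157),(127,95))]:
    pa=tp(*a)
    print(n,np.round(atz(T,pa,{"pinbutton":150,"bore":40,"stationrim":66,"tubecap":114,"handle":197,"bluetubeTop":166}[n]),1),[] if b is None else [np.round(v,1) for v in tri(T,pa,S,sp(*b))])
cv2.imwrite("pics/bore.png",np.hstack([cv2.resize(T["image"][180:215,195:245,::-1],(400,280),interpolation=cv2.INTER_CUBIC),cv2.resize(S["image"][245:280,190:240,::-1],(400,280),interpolation=cv2.INTER_CUBIC)]))
a=cv2.resize(T["image"][208:236,272:302,::-1],(400,320),interpolation=cv2.INTER_CUBIC);b=cv2.resize(T["image"][218:246,165:195,::-1],(400,320),interpolation=cv2.INTER_CUBIC)
p=cv2.imread("pics/bore.png");cv2.imwrite("pics/bore.png",np.vstack([p,np.hstack([a,b])]))
E
```

```text
[244.4 192. ] [238.9 244.5] [514.9 107.8  42.3] 0.8 [513.5 106.4  52. ] [505.7 113.7  52. ]
[261.5 144.5] [229.4 209.8] [670.4  49.3  43.3] 0.1 [668.6  48.8  52. ] [660.4  54.7  52. ]
[213.8 127.5] [176.3 216. ] [726.5 203.3  51.3] 1.8 [727.3 204.8  52. ] [724.2 202.3  52. ]
[196.1 175. ] [179.6 254. ] [572.7 265.3  43.7] 0.5 [571.4 263.3  52. ] [564.2 268.8  52. ]
T [620.2 155.8] -155.44 [-0.1  0.2  0.1 -0.2 -0.  -0.1  0.1  0.1]
S [613.4 159.9] -156.78 [ 0.2  0.1  1.  -0.3 -0.9  0.9 -0.3 -0.6]
TS [618.9 157.1] -156.0 [-0.8  0.8  0.4 -1.6 -0.1  0.5  0.5 -1.7 -0.1  0.2 -1.2 -0.1 -0.5  0.2
  0.2 -1.9]
pinbutton [419.8 -28.3 150. ] [array([420.6, -27.5, 146.1]), np.float64(1.1)]
bore [515.6 212.7  40. ] []
stationrim [593.   93.4  66. ] [array([594.9,  94.6,  55.7]), np.float64(0.5)]
tubecap [387.4 291.8 114. ] [array([387.1, 292.5, 108.5]), np.float64(0.6)]
handle [617.8 154.5 197. ] [array([621.4, 157.5, 179.4]), np.float64(0.8)]
bluetubeTop [644.6 220.2 166. ] [array([644.6, 220.1, 164.5]), np.float64(0.4)]
```

View pics/bore.png

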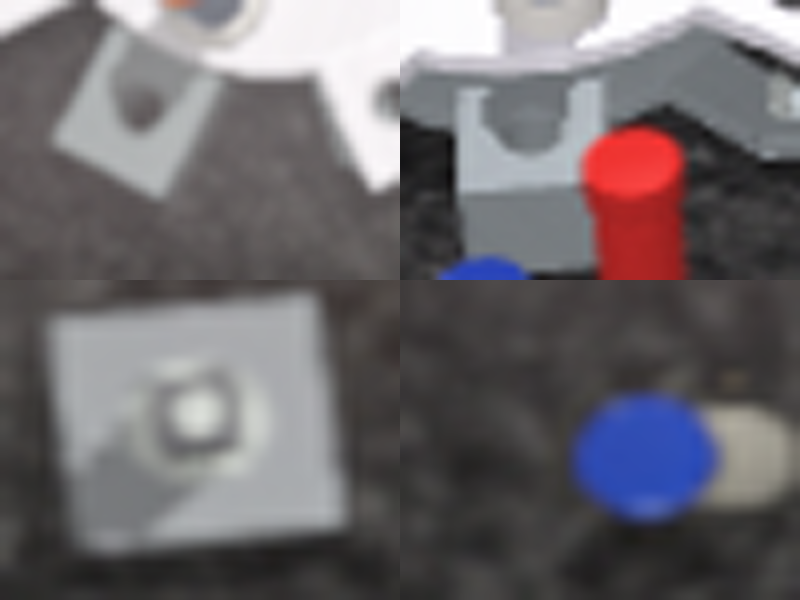

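```bash
python3 - <<'E'
from m import *
P=np.array([620.8,156.3])
q=lambda x,y:np.array([195+x/8-.44,180+y/8-.44])
for c in[(52,143),(165,200),(215,85),(100,30)]:
    X=atz(T,q(*c),40);print(c,np.round(X,1),np.round(atz(T,q(*c),0)[:2]))
A=atz(T,q(52,143),40);B=atz(T,q(165,200),40);print(np.linalg.norm(A-B),np.degrees(np.arctan2(*(A-B)[:2][::-1])))
st=atz(S,np.array([190+780/8,245+100/8])-.44,26);print("stud",np.round(st,1),np.degrees(np.arctan2(*(st[:2]-P)[::-1])))
def draw(b):
    u=np.array([np.cos(b),np.sin(b)]);v=np.array([-u[1],u[0]]);ax=P+4*u
    tt=[];
    pts=lambda z,a=56,c=50:[np.r_[ax+u*(118+i*a/2)+v*j*c/2,z] for i,j in((1,1),(1,-1),(-1,-1),(-1,1))]
    w=np.array([np.cos(b+np.pi/4),np.sin(b+np.pi/4)])
    return pts(40),pts(0),[np.r_[ax+118*u+10*(np.cos(k)*u+np.sin(k)*v),40] for k in np.linspace(0,6.28,24)],np.r_[ax+122*w,26]
rows=[]
for deg in(149,152,155):
    t,g,h,st=draw(np.radians(deg-0) if 0 else np.radians(deg))
    row=[]
    for d,o,sz in((T,(190,165),(60,55)),(S,(185,235),(60,55))):
        k=6;im=cv2.resize(d["image"][o[1]:o[1]+sz[1],o[0]:o[0]+sz[0],::-1],None,fx=k,fy=k,interpolation=cv2.INTER_CUBIC)
        f=lambda X:np.array([(proj(d,x)-o+.5)*k for x in X]).astype(np.int32)
        cv2.polylines(im,[f(t)],1,(0,255,0),1);cv2.polylines(im,[f(g)],1,(255,255,0),1);cv2.polylines(im,[f(h)],1,(0,0,255),1)
        cv2.circle(im,tuple(map(int,f([st])[0])),4,(0,0,255),1);row.append(im)
    rows.append(np.vstack(row))
    print(deg)
im=np.hstack(rows);print(im.shape);cv2.imwrite("pics/ov.png",cv2.resize(im,(800,490)))
E
```

```text
(52, 143) [498.9 249.3  40. ] [502. 256.]
(165, 200) [474.9 203.1  40. ] [478. 209.]
(215, 85) [521.7 182.4  40. ] [526. 188.]
(100, 30) [545.1 229.5  40. ] [550. 236.]
52.0419328160321 62.47692955342912
stud [409.   15.3  26. ] -146.34706914624118
149
152
155
(660, 1080, 3)
```

```bash
cat >> h.py <<'E'
P=np.array([620.8,156.3]);b=np.radians(152.45);u=np.array([np.cos(b),np.sin(b)]);BORE=P+122*u;TURN=52.1
def at(xy,z):return [float(xy[0]),float(xy[1]),float(z)]
def st(*a):print(*a,"t",round(r.current_time_s(),1),"p",np.round(r.current_ee_pos(),1),"F",np.round(r.current_wrist_force(),1),"w",round(r.current_grip_width(),1))
E
python3 - <<'E'
from h import *
best=None
for a in(159.56,-20.44):
    j0=r.ik(at(P,180),down(a));j1=r.ik(at(P,180),down(a-TURN))
    print(a,None if j0 is None else np.round(j0),None if j1 is None else np.round(j1))
    if j0 is None:continue
    m=max(abs(j0[5]),abs(j0[5]+TURN),abs(j0[5]-TURN))
    if best is None or m<best[0]:best=(m,a)
a=best[1];print("use",a)
r.move_to([200,-380,330],down(60)if 0 else r.current_tool_rot())
st("w1")
r.move_to([420,110,330],down(a));st("w2")
r.command_gripper(50,20)
r.move_to(at(P,250),down(a));st("above")
r.servo_line(at(P,180),120,stop_force=8);st("at")
T=r.get_image("top");S=r.get_image("scene")
cv2.imwrite("pics/g.png",np.hstack([cv2.resize(T["image"][110:215,185:275,::-1],(400,467)),cv2.resize(S["image"][170:275,150:240,::-1],(400,467))]))
E
```

```text
159.56 None [ 11.  29.  70.  -0.  81. -97.]
-20.44 [11. 29. 70. -0. 81. 31.] [11. 29. 70. -0. 81. 83.]
use -20.44
w1 t 2.7 p [ 200.1 -380.3  328.8] F [-0.4 -0.6 -0.7] w 94.0
w2 t 4.7 p [420.2 109.4 329.9] F [ 0.9 -0.5  0.5] w 93.8
above t 6.4 p [620.5 156.3 251. ] F [-0.6  0.3  0.2] w 50.3
at t 7.1 p [621.1 156.4 181.3] F [0.4 0.4 0.2] w 49.7
```

View pics/g.png

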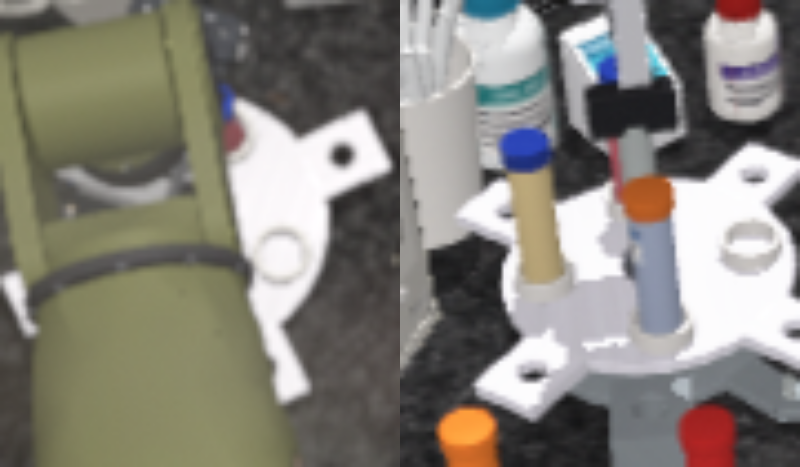

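```bash
python3 - <<'E'
from h import *
r.command_gripper(0,25);st("closed");print(r.current_gripper_force())
if 15<r.current_grip_width()<21:
    j=list(r.current_joint_positions());
    for k in range(3):
        j[5]+=TURN/3;r.move_joints(j)
    st("turned");print(np.round(r.current_moment(),2))
    R=r.current_tool_rot();print(np.degrees(np.arctan2(R[1,1],R[0,1])))
    r.command_gripper(50)
    r.servo_line(at(P,255),150);st("up")
    r.move_to([470,-20,300],down(97));st("w")
    d=r.get_image("top");print([ (round(v["score"],2),v["point"]) for v in r.look_for("top","taper_pin")[:2]])
    cv2.imwrite("pics/after.png",cv2.resize(d["image"][115:235,155:315,::-1],(800,600),interpolation=cv2.INTER_CUBIC))
E
```

```text
closed t 8.1 p [620.8 156.3 180. ] F [0.6 0.1 0.2] w 0.4
0.0
```

```bash
python3 - <<'E'
from h import *
S=r.get_image("scene");o=np.array([165,160]);k=8
im=cv2.resize(S["image"][o[1]:o[1]+70,o[0]:o[0]+80,::-1],None,fx=k,fy=k,interpolation=cv2.INTER_CUBIC)
for z,c in((172,(0,255,0)),(191,(0,255,255)),(187,(0,0,255)),(163,(255,0,255)),(197,(255,255,0))):
    p=(proj(S,at(P,z))-o+.5)*k;print(z,p);cv2.circle(im,tuple(p.astype(int)),4,c,-1)
w=np.radians(249.56);e=28*np.array([np.cos(w),np.sin(w)]);n=9*np.array([-np.sin(w),np.cos(w)])
for z in(163,197):cv2.polylines(im,[np.array([(proj(S,at(P+i*e+j*n,z))-o+.5)*k for i,j in((1,1),(1,-1),(-1,-1),(-1,1))]).astype(np.int32)],1,(0,255,0),1)
cv2.imwrite("pics/g2.png",im)
E
```

```text
172 [302.99264291 286.16298909]
191 [298.01736447 241.56334312]
187 [299.07145769 251.01249956]
163 [305.32163804 307.04068653]
197 [296.42948746 227.32921461]
```

View pics/g2.png

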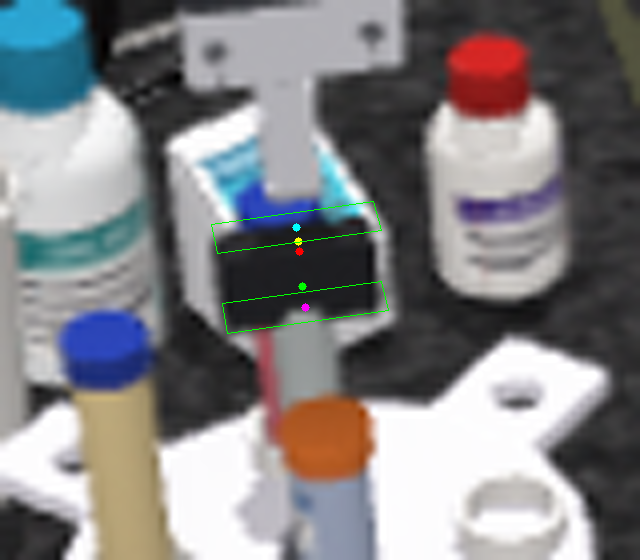

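```bash
python3 - <<'E'
from h import *
print(r.servo_line(at(P,130),30,stop_force=5));st("touch")
r.servo_line(at(P,r.current_ee_pos()[2]+5),60)
S=r.get_image("scene")
cv2.imwrite("pics/g3.png",cv2.resize(S["image"][150:240,150:270,::-1],(800,600),interpolation=cv2.INTER_CUBIC))
E
```

```text
True
touch t 8.8 p [621.2 156.3 165.6] F [-0.   0.6  5.8] w 0.5
```

View pics/g3.png

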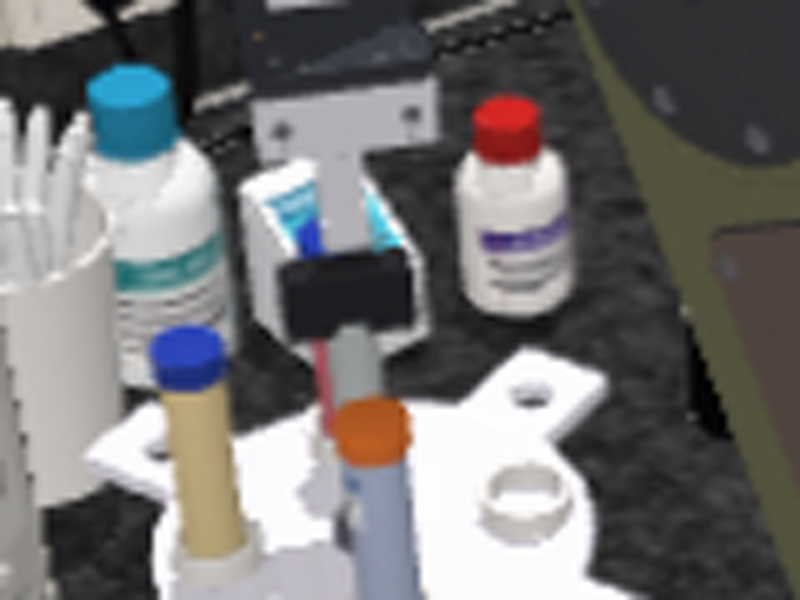

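```bash
sed -i 's/float(z)\]/float(z)-39]  # fingertips measured 39 mm short of the stated tool frame/' h.py; python3 - <<'E'
from h import *
r.servo_line(at(P,222),100)
r.command_gripper(50,25)
print(r.servo_line(at(P,180),80,stop_force=8));st("at")
r.command_gripper(0,25);st("closed");print(r.current_gripper_force())
if 15<r.current_grip_width()<21:
    j=list(r.current_joint_positions());j0=j[5]
    for k in range(1,4):
        j[5]=j0+TURN*k/3;r.move_joints(j)
    st("turned");print(np.round(r.current_moment(),2))
    R=r.current_tool_rot();print(np.degrees(np.arctan2(R[1,1],R[0,1])))
    r.command_gripper(50)
    r.servo_line(at(P,245),150);st("up")
    r.move_to(at([450,-20],300),down(97));st("w")
    d=r.get_image("top")
    cv2.imwrite("pics/after.png",cv2.resize(d["image"][115:235,155:315,::-1],(800,600),interpolation=cv2.INTER_CUBIC))
E
```

```text
False
at t 11.0 p [621.  156.3 141.2] F [-0.3 -0.4  0.3] w 50.1
closed t 11.6 p [620.5 156.5 141.1] F [-3.9  1.5  2.5] w 18.1
24.994605481624603
turned t 12.8 p [620.  157.2 141.2] F [-6.1  4.2  4.5] w 17.8
[ 1.11  1.54 -0.07]
-72.267887813014
up t 14.0 p [620.5 156.2 205.1] F [-0.4  0.2 -0.4] w 50.4
w t 16.8 p [450.  -19.9 260.9] F [ 0.2 -0.3 -0.1] w 49.6
```

View pics/after.png

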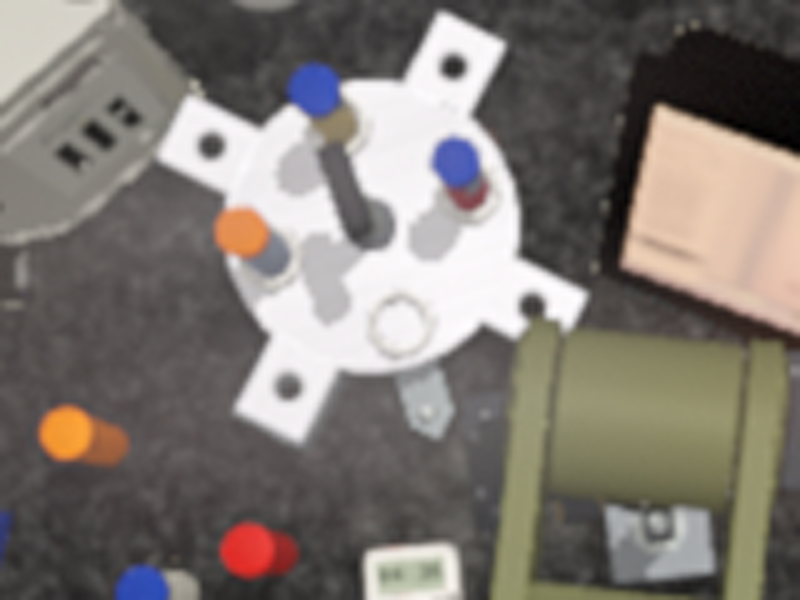

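```bash
python3 - <<'E'
from m import *
ht=[blob(T,tp(*p),4,dark) for p in[(288,387),(532,305),(454,66),(211,146)]]
def res(q,idx):
    o=[]
    for k in idx:
        a=q[2]+k*np.pi/2;o+=list(proj(T,[q[0]+118*np.cos(a),q[1]+118*np.sin(a),52])-ht[k])
    return o
s=least_squares(res,[620,156,2.66],args=([0,2,3],));print(s.x[:2],np.degrees(s.x[2]),np.round(s.fun,2))
stud=atz(T,tp(428,411),26)[:2];PP=s.x[:2]+[.8,.6];ax=PP+4*u
d=stud-ax;print("stud",stud,np.linalg.norm(d),np.degrees(np.arctan2(d[1],d[0]))%360-45)
cs=[(45,42),(318,13),(345,245),(80,273)]
C=np.array([atz(T,np.array([272+x/13.33,208+y/11.43])-.46,60) for x,y in cs]);print("stand",C.mean(0),[round(float(np.linalg.norm(C[i]-C[i-1])),1) for i in range(4)])
e=C[1]-C[0];f=C[2]-C[1];print(np.degrees(np.arctan2(e[1],e[0])),np.degrees(np.arctan2(f[1],f[0])))
print("button",atz(T,np.array([272+200/13.33,208+135/11.43])-.46,150),atz(T,np.array([287-.0,219.6]),150))
print("tube",atz(T,np.array([165+245/13.33,218+137/11.43])-.46,114))
E
```

```text
[619.65134429 156.17091843] 152.47334191305754 [ 0.01 -0.05  0.06  0.01 -0.07  0.04]
stud [500.23366453 122.45048581] 122.14944611692844 152.22452725254587
stand [420.19122899 -28.36161255  60.        ] [65.4, 66.4, 65.5, 64.2]
-83.78131246902683 -175.2642654903302
button [419.35310503 -28.76621516 150.        ] [418.5803918  -30.13366257 150.        ]
tube [393.7865755  292.71966117 114.        ]
```

```bash
sed -i 's/^P=.*/P=np.array([620.5,156.7]);b=np.radians(152.4);u=np.array([np.cos(b),np.sin(b)]);BORE=P+122*u/' h.py; python3 - <<'E'
from h import *
PIN=np.array([420.2,-28.4])
print(BORE,r.ik(at(BORE,121),down(62.4)),r.ik(at(PIN,121),down(95.5)))
r.move_to(at(PIN,185),down(95.5));st()
print(r.servo_line(at(PIN,121),100,stop_force=8));st("down")
r.command_gripper(0,45);st("grip");print(r.current_gripper_force())
if 17<r.current_grip_width()<24:
    r.servo_line(at(PIN,231),120);st("lift")
    r.move_to(at(BORE,231),down(62.4));st("over")
    r.servo_line(at(BORE,181),100);st("hover")   # tip ~64
E
```

```text
[512.38316333 213.22211628] [ 1.88127307e+01  2.30548114e+01  9.21068644e+01 -2.54444375e-14
  6.48383242e+01 -4.35872693e+01] [-8.85203239e+00  6.99380676e+00  1.12825067e+02 -2.54444375e-14
  6.01811262e+01 -1.04352032e+02]
t 17.5 p [421.1 -28.5 147.3] F [ 0.4 -0.1  0.2] w 50.0
False
down t 18.3 p [420.8 -28.5  82.7] F [ 0.5  0.3 -0.4] w 50.0
grip t 18.9 p [420.2 -27.8  82.1] F [-0.6  5.4  1.3] w 20.0
44.94970679283142
lift t 19.9 p [419.8 -28.4 191.2] F [ 1.2  1.2 -2.3] w 19.8
over t 20.9 p [512.3 212.5 191.6] F [-0.3 -0.3 -1. ] w 19.7
hover t 21.6 p [512.7 213.1 142.6] F [-0.2 -0.1 -2.1] w 19.7
```

```bash
cat > ins.py <<'E'
from h import *
xy=BORE.copy();z=181.
F0=r.current_wrist_force()
while z>112.5:
    z-=3 if z<172 else 9
    z=max(z,112.5)
    s=r.servo_line(at(xy,z),45,stop_force=18)
    F=np.array(r.current_wrist_force())-F0
    if np.hypot(*F[:2])>2: xy+=np.clip(F[:2]*.06,-.6,.6)
    p=np.array(r.current_ee_pos());print(round(z,1),s,np.round(p-[0,0,-39+61],1),np.round(F,1),np.round(xy-BORE,1))
    if s:
        z=p[2]+39+1
        if np.hypot(*(xy-BORE))>5 or r.current_time_s()>34:break
        if p[2]+39-61<53.5:break
st("end")
E
python3 ins.py
```

```text
172.0 False [512.3 213.2 110.8] [-0.3  1.  -0.5] [0. 0.]
163.0 False [512.2 213.2 101.7] [-1.   0.4  0.5] [0. 0.]
160.0 False [512.3 213.2  98.9] [0.7 0.1 0.5] [0. 0.]
157.0 False [512.3 213.2  95.8] [ 0.9 -0.6  0.4] [0. 0.]
154.0 False [512.3 213.2  92.8] [0.5 0.1 0. ] [0. 0.]
151.0 False [512.3 213.2  89.8] [-0.6  0.4  0.5] [0. 0.]
148.0 False [512.3 213.2  86.8] [ 0.6 -0.  -0.3] [0. 0.]
145.0 False [512.3 213.2  83.8] [0.2 0.1 0.6] [0. 0.]
142.0 False [512.5 213.2  80.9] [-0.5  0.1  0.9] [0. 0.]
139.0 False [512.5 213.2  78. ] [ 1.7 -1.   1.1] [0. 0.]
136.0 False [512.3 213.1  74.7] [ 2.3 -1.2 -0.2] [ 0.1 -0.1]
133.0 False [512.4 213.1  71.8] [ 1.3 -0.3  0.6] [ 0.1 -0.1]
130.0 False [512.5 213.2  68.8] [ 3.5  0.  -0.4] [ 0.3 -0.1]
127.0 False [512.7 213.5  65.9] [2.9 3.5 1.4] [0.5 0.1]
124.0 False [512.8 213.9  62.6] [ 2.2  5.8 -0.9] [0.7 0.5]
121.0 False [512.9 214.2  59.7] [1.5 5.7 0.2] [0.7 0.8]
118.0 False [512.9 214.3  56.5] [ 1.   5.8 -0.6] [0.8 1.2]
115.0 False [512.9 214.4  53.5] [ 1.6  5.5 -1.5] [0.9 1.5]
112.5 False [513.1 214.7  51.2] [0.8 4.4 0.7] [0.9 1.8]
end t 26.6 p [513.1 214.7  73.2] F [ 0.6  4.3 -1.4] w 19.5
```

```bash
python3 - <<'E'
from h import *
p=np.array(r.current_ee_pos())
print(r.servo_line([p[0],p[1],p[2]-8],20,stop_force=15));st("press")
r.command_gripper(50);r.sleep(.2);st("rel")
# push the top gently with the closed fingers to make sure it is home
q=np.array(r.current_ee_pos())
r.servo_line([q[0],q[1],q[2]+70],150)
r.command_gripper(0)
print(r.servo_line([q[0],q[1],q[2]],40,stop_force=15));st("top: tip z=TCP+31, expect 142")
r.servo_line([q[0],q[1],q[2]+110],150)
r.command_gripper(50)
r.move_to(at([400,180],260),down(90))
for c,(x,y) in(("top",(155,115)),("scene",(150,170))):
    d=r.get_image(c);print(c,[(round(v["score"],2),np.round(np.array(v["point"])*[560,420])) for v in r.look_for(c,"sample_tube")[:3]])
    cv2.imwrite(f"pics/p_{c}.png",d["image"][y:y+140,x:x+160,::-1])
a=[cv2.resize(cv2.imread(f"pics/p_{c}.png"),(400,350)) for c in("top","scene")];cv2.imwrite("pics/pin.png",np.hstack(a))
st()
E
```

```text
True
press t 26.8 p [513.2 215.1  71.1] F [-2.1  1.2  5.8] w 19.4
rel t 27.7 p [513.1 215.5  70.8] F [-0.4  0.3  0. ] w 50.0
True
top: tip z=TCP+31, expect 142 t 30.1 p [513.5 216.  106.7] F [-1.1  0.6  9.9] w 0.1
top [(0.53, array([171., 202.]))]
scene [(0.75, array([166., 280.])), (0.73, array([220., 282.])), (0.73, array([200., 229.]))]
t 32.5 p [400.5 180.1 220.3] F [ 0.4 -0.8  0.5] w 49.9
```

View pics/pin.png

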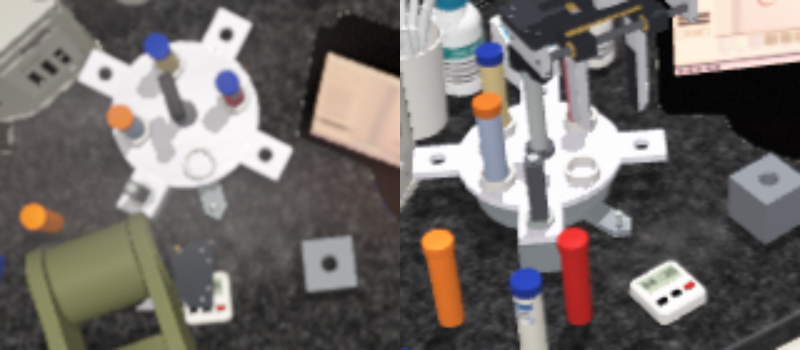

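```bash
python3 - <<'E'
from m import *
im0=cv2.resize(cv2.imread("pics/top0.png"),(560,420),interpolation=cv2.INTER_AREA)[:,:,::-1]
d=dict(T);d["image"]=im0
blue=lambda im:(im[:,:,2]-im[:,:,:2].max(2)>40).astype(float)*np.clip(im[:,:,2]-im[:,:,0],0,120)
c=blob(d,(183,232),7,blue);print(c,atz(T,c,114))
# bluish cap in scene: triangulate
s=blob(S,(201,282),7,blue);print(s,atz(S,s,107),tri(T,c,S,s))
# known tube 1 for bias check: beige tube is at station, scene + top
TUBE=atz(T,c,112)[:2]
w=b+np.pi/4;E_=P+4*u+68*np.array([np.cos(w),np.sin(w)]);a=np.degrees(w)-90
print("tube",TUBE,"empty",E_,a)
for q in(a,a+180):print(r.ik(at(E_,121),down(q)))
for g in(0,45,90,135,180,225,270,315):print(g,end=" ");j=r.ik(at(TUBE,69),down(g));print(None if j is None else round(j[5]))
for n,x,y in(("orange",68,433),("red",248,550)):print(n,atz(T,tp(x,y),112)[:2]-TUBE)
E
```

```text
[182.88933683 232.94144326] [383.22377558 292.80590297 114.        ]
[199.85969597 282.55402629] [383.48702179 294.98636097 107.        ] (array([383.46661922, 294.64740864, 106.77079004]), np.float64(0.3324456319067497))
tube [383.24166823 293.23584656] empty [552.06684334 138.21841027] 107.4
[ 1.03686302e+01  2.47203100e+01  8.97061117e+01 -2.54444375e-14
  6.55735782e+01 -9.70313698e+01]
[ 1.03686302e+01  2.47203100e+01  8.97061117e+01 -2.54444375e-14
  6.55735782e+01  8.29686302e+01]
0 33
45 -12
90 -57
135 -102
180 None
225 None
270 123
315 78
orange [99.43320265 45.95320585]
red [ 24.88595834 -66.26144604]
```

```bash
python3 - <<'E'
from m import *
w=b+np.pi/4;E_=P+4*u+68*np.array([np.cos(w),np.sin(w)])
print("rim",atz(T,np.array([234.2,179.8]),66)[:2],E_)
TU=np.array([385.,293.8])
r.command_gripper(60,20)
r.move_to(at(TU,190),down(50));st("above")
print(r.servo_line(at(TU,69),120,stop_force=6));st("down")
r.command_gripper(0,20);st("grip");print(r.current_gripper_force())
if 25<r.current_grip_width()<34:
    r.servo_line(at(TU,229),150);st("lift")
    r.move_to(at(E_+[.2,.5],229),down(107.4));st("over")
    r.servo_line(at(E_+[.2,.5],150),100);st("hover")
    d=r.get_image("scene");cv2.imwrite("pics/tb.png",cv2.resize(d["image"][170:290,150:310,::-1],(800,600),interpolation=cv2.INTER_CUBIC))
E
```

```text
rim [552.15248163 137.61487858] [552.06684334 138.21841027]
above t 34.0 p [385.2 293.6 151.3] F [ 0.2 -0.5 -0.8] w 59.9
False
down t 35.1 p [385.4 294.   30.6] F [-0.1  0.4  0.2] w 59.7
grip t 35.7 p [385.1 293.9  30.1] F [-0.5  0.1  2.4] w 30.5
19.999988973140717
lift t 36.9 p [384.7 293.6 189.2] F [-1.1  0.1 -0.2] w 31.0
over t 38.1 p [551.9 139.1 189.7] F [-0.1 -0.3 -0.4] w 30.9
hover t 39.1 p [552.6 138.8 111.7] F [ 0.   0.2 -1. ] w 31.2
```

View pics/tb.png

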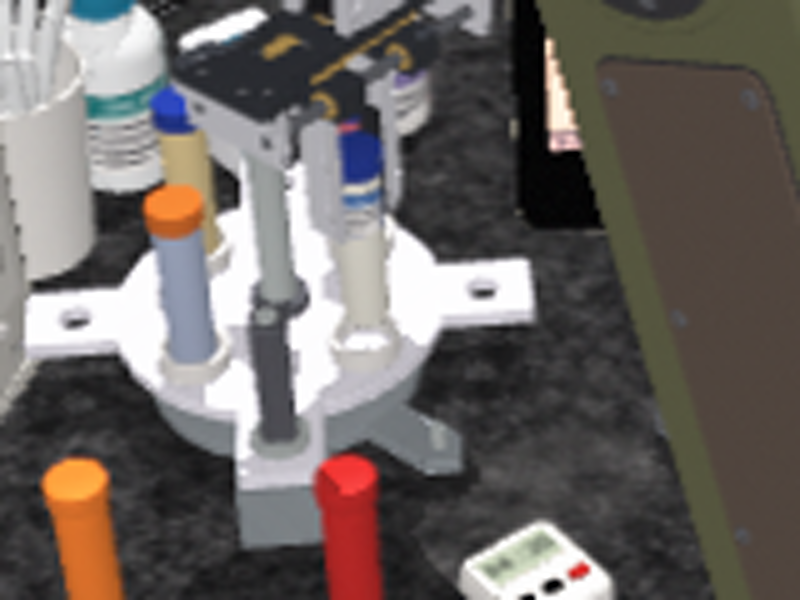

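```bash
python3 - <<'E'
from m import *
p=np.array(r.current_ee_pos());w=b+np.pi/4;E_=P+4*u+68*np.array([np.cos(w),np.sin(w)])+[.2,.4]
print(r.servo_line(at(E_,115),40,stop_force=7));st("placed; expect TCP ~82")
r.command_gripper(48);r.sleep(.3);st("released")
p=np.array(r.current_ee_pos());r.servo_line([p[0],p[1],p[2]+120],120)
r.move_to(at([380,-60],300),down(97));r.sleep(.2);st("away")
t=r.get_image("top");s=r.get_image("scene")
cv2.imwrite("pics/fin.png",np.hstack([cv2.resize(t["image"][115:235,155:295,::-1],(400,343)),cv2.resize(s["image"][170:290,150:290,::-1],(400,343))]))
E
```

```text
True
placed; expect TCP ~82 t 40.0 p [552.5 138.7  80.6] F [-0.9 -0.5  8.9] w 30.9
released t 40.8 p [552.  138.6  80.1] F [-0.1  0.3  0.5] w 47.7
away t 43.2 p [380.4 -59.5 260.6] F [-0.5 -0.3  0.4] w 48.3
```

View pics/fin.png

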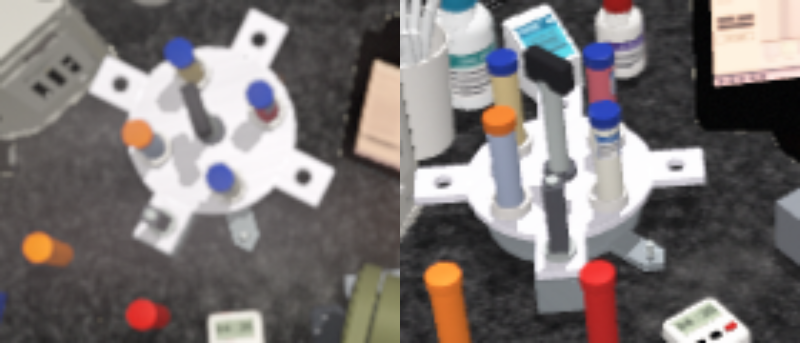

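```bash
python3 -c "
from station import r
print(r.finish_job())"
```

```text
the job is handed in; nothing more can be done
None
```

The job is handed in, about 43 s in: the carousel is turned so its empty station faces the loading tongue, the pin is pushed home through the lug and index block, and the loose tube stands upright in that station. The final pictures and contact heights agree with this. The first grip on the handle closed on air because the fingertips sat 39 mm short of the stated tool frame, which I corrected.

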